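# Put the stripped race bike's parts away

## Robot

A 6-joint arm with a two-finger parallel gripper is mounted at the origin on the work surface. World frame = base frame: x ahead of the robot, y to its left, z up, the work surface at z = 0. Lengths are in m, angles in rad, forces in N, time in s.
With the tool pointing down it reaches from about 0.3 to 0.75 m from the base axis. Payload 8.5 kg.
Tool frame: the origin (TCP) lies at the very end of the fingers, on their centre line; the grasp point (between the pads) lies 19 mm behind it (r.grip_point_offset is the distance from the TCP to the grasp point, in m); z points along the fingers, y is the line along which they close (so a half turn about z gives the same grasp; the last joint's range is limited). The gripper opens to 88 mm and grips with 3 to 60 N. Pads are 18 mm wide; open, the fingers measure 123 mm over their backs; the gripper's body (75 mm by 187 mm) begins 45 mm behind the grasp point.
Start: joints at [0.898, 0.381, 1.297, -0, 1.464, -0.215], TCP at [0.243, 0.493, 0.239] pointing down, gripper open.
Joint ranges: [-3.11, 3.11], [-0.89, 2.33], [0.22, 2.48], [-1.42, 4.56], [0.17, 2.85], [-2.88, 2.88]. Speed limits (rad/s): [2.39, 2.39, 3.14, 3.14, 3.14, 3.14].

## Interface

Orientations are given as a 3x3 rotation matrix whose columns are the frame's x, y, z axes.
In Python, from rig import r gives the robot as it stands.
- The arm moves only by the shell command python3 -m inch [OPENING] [FORCE], which reads ROWS from standard input. ROWS is a JSON list of rows, 1 to 20 of them, each written [[dx, dy, dz], [rx, ry, rz]]: dx, dy, dz in shares of the most that a row can go, 1 being 50 mm, then a rotation vector rx, ry, rz in a scale on which 1.0 is pi rad; each row shifts and turns the commanded pose from where the row before left it, along the tool's axes as they then stand; what a row does not reach is not made up. A row lasts 1/10 s, in which the tool goes at most 0.05 m and 0.15 rad, less where a joint would pass 70% of its speed; a pose out of reach is approached as far as the arm can. OPENING is the opening from 0.0 (shut) to 1.0 (fully open), set as the command begins (- or left out keeps the last). The fingers move at their own pace and stop on an object; FORCE is the grip in N (left out, the last holds). Time passes only in rows, so rows that do not move let the fingers close. It prints the time, the measured TCP pose, the force, the opening and the grip force at its end. No shift or turn number may pass 1 either way. Input that does not fit is refused with a message, and nothing moves.
- r.get_state(): the state, without advancing time (a new reading comes with each control period).
- r.snapshot(name): name is "scene" or "top" or "wrist"; returns a dict with "img" (400x640x3 uint8, blue, green, red), "fx", "fy", "cx", "cy" (pixels), "R" (3x3) and "t" (3): a world point X has camera coordinates R X + t. Camera axes: x right, y down, z forward; pixel columns grow to the right and rows downward; lengths in m; the calibration is good to about 2 mm. A picture is of the moment at which its call begins. There is no depth.
- r.sign_off(): hands the job in; it is judged then, once.
The state is a dict: "time": time; "joints": joint angles; "joint_velocities": joint speeds; "effort": joint torques, N m; "tcp_pos": TCP position; "tool_rot": TCP orientation; "force": force on the tool from outside, world axes, zero at the start; "torque": the same for the moment, N m; "gripper_width": opening from 0.0 (shut) to 1.0 (fully open); "gripper_force": force on a finger pad.
Only numpy, scipy, OpenCV 4.12 (cv2) and the standard library are available. Lean on these libraries where they do the work, as an engineer would, in place of code of your own. Each camera call takes 0.05 s, during which the arm holds its last target. There are 200 camera calls.

## Task

Put the parts taken off the model race bike away in their trays: the two wheels flat in the square tray, stacked squarely one on the other with the big rear wheel underneath; both shock absorbers lying lengthwise and flat in the long tray, neither on top of the other; and the motor lying in the round dish. Leave the two little bottles standing where they are.

Things in the scene. Friction and masses are not known exactly. Their poses are not given: they have to be found in the camera images.
- rear_wheel: Rear wheel, the larger one, of a model motorcycle: black tyre, white rim, lying flat. 66 mm diameter, 32 mm thick, solid to the grip. Origin: its centre, at mid-thickness (16 mm above what it lies on); z is the axle (up). 70 g, not springy.
- front_wheel: Front wheel, the smaller and thinner one, of a model motorcycle: black tyre, white rim, lying flat. 54 mm diameter, 22 mm thick, solid to the grip. Origin: its centre, at mid-thickness (11 mm above what it lies on); z is the axle (up). 45 g, not springy.
- shock_a: One of two like shock absorbers: aluminium, steel coil spring with a plain reservoir cylinder beside it, black eyelets at both ends, lying flat. 76 mm long (x), 32 wide (y: 17 thick spring side at -y, 15 thick, 40 long reservoir at +y), 17 high (z up). Origin: mid-length, mid-width, 8.5 above what it lies on. Grasp across y at mid-length. 50 g.
- shock_b: The other shock absorber: aluminium, steel coil spring with a plain reservoir cylinder beside it, black eyelets at both ends, lying flat. 76 mm long (x), 32 wide (y: 17 thick spring side at -y, 15 thick, 40 long reservoir at +y), 17 high (z up). Origin: mid-length, mid-width, 8.5 above what it lies on. Grasp across y at mid-length. 50 g.
- motor: Electric motor in a finned aluminium heat sink, lying. The heat sink is a block 44 (x) by 38 (y) by 38 (z); the dark can sticks out 6 mm at both ends along x and a thin shaft 12 mm more at +x. Origin: centre of the block, 19 mm above what it lies on; z up. Grasp across y. 170 g.
- square_tray: Grey plastic tray, square, open on top, for the wheels: 146 by 146 outside, 24 high, walls and floor 4 thick (inside 138 by 138). Fixed to the table. Origin: centre of its underside, on the table top; x and y along its sides.
- long_tray: Grey plastic tray, long and narrow, open on top, for the shocks: 192 (x) by 82 (y) outside, 24 high, walls and floor 4 thick (inside 184 by 74), so the two shocks lie end to end. Fixed to the table. Origin: centre of its underside, on the table top; x along its length.
- round_dish: Round steel dish, open on top, for the motor: 132 outside diameter, 24 high, wall and floor 4 thick (inside diameter 124). Fixed to the table. Origin: centre of its underside, on the table top; z up.
- glue_bottle: Little white bottle with a black cap, standing loose, 26 diameter, 60 high; not to be disturbed. Origin: centre of its underside.
- oil_bottle: Little amber bottle with a white cap, standing loose, 32 diameter, 70 high; not to be disturbed. Origin: centre of its underside.
Mind the look-alikes: they are no part of the job. What is shaped like the shock_b but green or orange is not meant.

How it is judged:
At the end, for the whole second after the job is handed in: Rear wheel flat on the square tray's floor; front wheel flat on it, centres within 15 mm; both shocks flat on the long tray's floor, along it (0.5 rad), centres within 62 mm lengthwise and 28 mm across of its middle; motor on the dish's floor within 40 mm of its centre; all released, at rest (x of rear_wheel in the frame of square_tray between -0.042 and 0.042 m and y of rear_wheel in the frame of square_tray between -0.042 and 0.042 m and z of rear_wheel in the frame of square_tray between 0.012 and 0.026 m and angle between the z axis of rear_wheel and the z axis of square_tray, either way round below 0.15 rad and horizontal distance between front_wheel and rear_wheel below 0.015 m and z of front_wheel in the frame of square_tray between 0.04 and 0.054 m and angle between the z axis of front_wheel and the z axis of rear_wheel, either way round below 0.15 rad and x of shock_a in the frame of long_tray between -0.062 and 0.062 m and y of shock_a in the frame of long_tray between -0.028 and 0.028 m and z of shock_a in the frame of long_tray between 0.006 and 0.018 m and angle between the x axis of each of shock_a, shock_b and the x axis of long_tray, either way round below 0.5 rad and x of shock_b in the frame of long_tray between -0.062 and 0.062 m and y of shock_b in the frame of long_tray between -0.028 and 0.028 m and z of shock_b in the frame of long_tray between 0.006 and 0.018 m and horizontal distance between motor and round_dish below 0.04 m and z of motor in the frame of round_dish between 0.012 and 0.029 m and linear speed of each of rear_wheel, front_wheel, shock_a, shock_b, motor below 0.02 m/s and angular speed of each of rear_wheel, front_wheel, shock_a, shock_b, motor below 0.3 rad/s); the robot touches nothing.
It fails at once if the glue bottle was knocked over or pushed more than 25 mm (angle between glue_bottle's own z axis and vertical above 0.5 rad or distance of glue_bottle from where it was at the start of the episode above 0.025 m).
It fails at once if the oil bottle was knocked over or pushed more than 25 mm (angle between oil_bottle's own z axis and vertical above 0.5 rad or distance of oil_bottle from where it was at the start of the episode above 0.025 m).
It also fails if it takes over 112 s, if anything falls off the work surface, if the arm or the gripper's body presses on something with over 40 N, if the wrist force passes 120 N, or if a joint passes its speed limit or range.

## Working session

There is one attempt and no reset: what is moved stays moved. The work goes in short steps, Python scripts to look and compute and a shell command to move; the robot and the scene stay as the last step left them, time stands still between calls to the robot, and variables do not carry over. Pictures are saved under pics/ and viewed, at most 14 in all, crops included, and the job is handed in when it is done.

```bash
ls; mkdir -p pics; python3 - <<'E'
from rig import r
import cv2
for n in("scene","top","wrist"):
    s=r.snapshot(n); cv2.imwrite(f"pics/{n}0.png",s["img"]); print(n,s["fx"],s["cx"],s["cy"],(-s["R"].T@s["t"]).round(3),s["R"].round(3).tolist())
print(r.get_state())
E
```

```text
pics
scene 518.527667423727 315.4841413621721 205.553222158322 [ 1.122 -0.839  0.716] [[0.791, 0.611, 0.024], [0.345, -0.415, -0.842], [-0.504, 0.675, -0.539]]
top 434.8554310971442 324.6394420434259 202.45134952010693 [0.375 0.009 1.171] [[-0.012, -1.0, 0.017], [-0.994, 0.01, -0.107], [0.107, -0.018, -0.994]]
wrist 291.7866521357181 313.44515005621037 205.5834740535046 [0.179 0.526 0.383] [[0.442, 0.897, -0.002], [0.862, -0.424, 0.279], [0.249, -0.125, -0.96]]
{'time': 0.15, 'joints': array([ 8.97720249e-01,  3.81037835e-01,  1.29800171e+00, -1.23907119e-05,
        1.46359657e+00, -2.15314324e-01]), 'joint_velocities': array([-5.41886260e-04, -2.02208121e-03,  8.57693468e-05, -3.31233402e-05,
       -4.10947348e-04, -1.20274448e-03]), 'effort': array([ 1.99908478e-03, -4.38077831e+01, -2.24613601e+01,  7.13257911e-02,
        3.43731616e-02, -9.63558978e-05]), 'tcp_pos': array([0.24295175, 0.49320768, 0.23831009]), 'tool_rot': array([[-8.97044439e-01,  4.41939888e-01, -6.40852500e-04],
       [ 4.41940302e-01,  8.97044085e-01, -8.23567455e-04],
       [ 2.10905636e-04, -1.02199515e-03, -9.99999456e-01]]), 'force': array([0.5333468 , 0.19124384, 0.03614299]), 'torque': array([ 0.02808183,  0.0113702 , -0.01034499]), 'gripper_force': 0.0, 'gripper_width': 1.002664765685706}
```

View pics/top0.png

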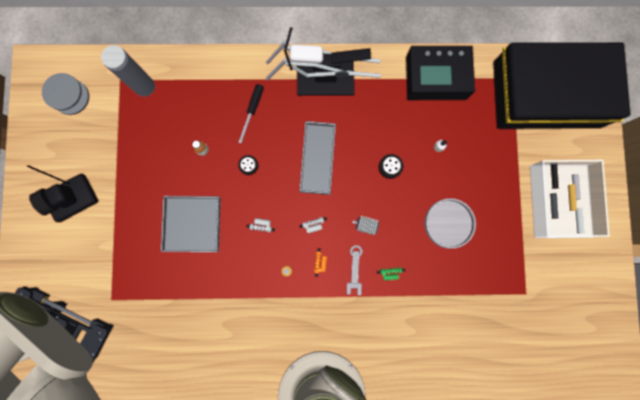

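View pics/scene0.png

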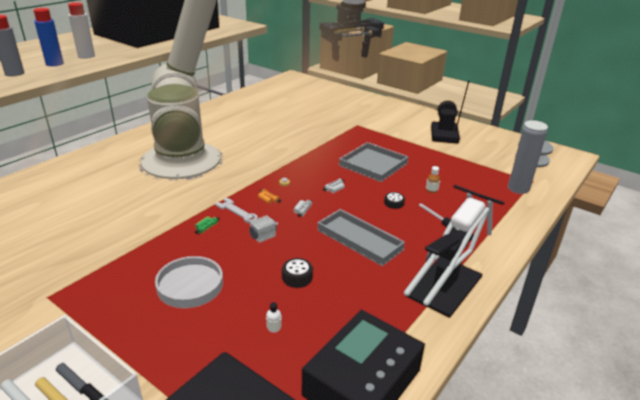

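The top view shows everything on the red mat: square tray (190,224), long tray (318,158), dish (450,223). The front wheel is at (248,165), the rear at (391,166), the shocks at (261,225) and (313,225), and the motor at (366,225). The bottles are at (200,147) and (440,146), and the orange and green decoys at (320,262) and (391,274).

```bash
cat > h.py <<'E'
import numpy as np, cv2
from rig import r
def cast(s,uv,z):
    d=s["R"].T@np.array([(uv[0]-s["cx"])/s["fx"],(uv[1]-s["cy"])/s["fy"],1]); c=-s["R"].T@s["t"]
    return c+d*(z-c[2])/d[2]
def proj(s,X):
    p=s["R"]@np.array(X)+s["t"]; return np.array([s["fx"]*p[0]/p[2]+s["cx"],s["fy"]*p[1]/p[2]+s["cy"]])
def blobs(s,z=0.01,amin=60,amax=1e9,hull=False):
    """non-red blobs: centre px, minAreaRect cast on z: centre, sides mm, angle of long side in world"""
    h=cv2.cvtColor(s["img"],cv2.COLOR_BGR2HSV)
    red=((h[...,0]<8)|(h[...,0]>172))&(h[...,1]>150)&(h[...,2]>60)
    cs,_=cv2.findContours((~red).astype(np.uint8),cv2.RETR_LIST,cv2.CHAIN_APPROX_NONE)
    out=[]
    for c in cs:
        a=cv2.contourArea(c)
        if a<amin or a>amax: continue
        w=np.array([cast(s,p,z)[:2] for p in c[:,0]],np.float32)
        (x,y),(a1,a2),_=cv2.minAreaRect(w*1000); b=cv2.boxPoints(cv2.minAreaRect(w*1000))
        e=[b[1]-b[0],b[2]-b[1]]; e=max(e,key=np.linalg.norm)
        out.append((c[:,0].mean(0).round(),np.round([x,y,max(a1,a2),min(a1,a2)],1),round(float(np.arctan2(e[1],e[0])%np.pi),3)))
    return out
E
python3 - <<'E'
from h import *
s=r.snapshot("top")
for b in blobs(s,0.012,40,9000): print(*b)
c=s["img"][110:300,155:485]; cv2.imwrite("pics/top1.png",cv2.resize(c,None,fx=2.4,fy=2.4,interpolation=cv2.INTER_CUBIC))
E
```

```text
[391. 273.] [ 308.9 -184.6   71.7   33.9] 1.558
[286. 271.] [318.9  91.1  26.4  26. ] 1.558
[319. 262.] [3.393e+02 2.000e-01 7.140e+01 3.050e+01] 3.007
[261. 225.] [442.  158.9  70.2  35.4] 1.443
[313. 225.] [439.2  17.7  69.9  36.2] 1.881
[366. 225.] [ 439.8 -119.7   72.4   45.5] 1.315
[450. 223.] [ 441.1 -348.2  140.7  134.2] 1.559
[190. 224.] [447.2 344.6 155.9 151.3] 1.559
[248. 165.] [603.1 192.9  49.4  48.5] 0.005
[391. 166.] [ 597.2 -192.5   64.6   59.4] 2.342
[200. 147.] [653.5 322.7  50.9  34.2] 0.78
[440. 145.] [ 653.5 -329.1   37.9   30.8] 2.339
[317. 157.] [623.2   5.8 200.3  87.6] 3.055
[250. 113.] [745.2 190.1 172.   21.3] 2.813
```

View pics/top1.png

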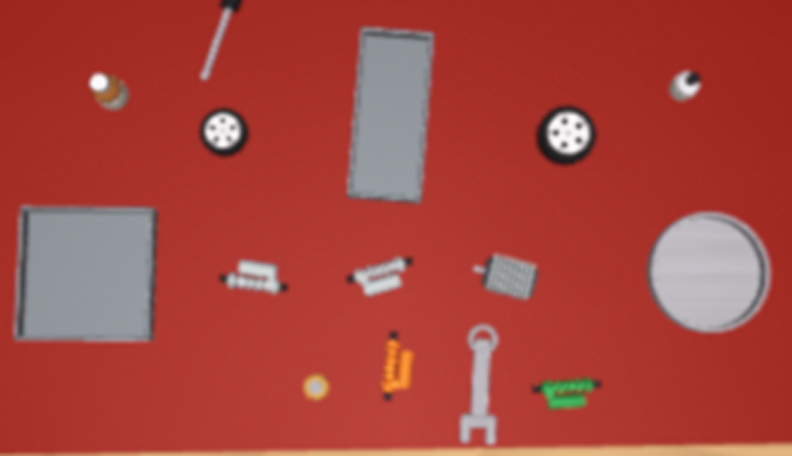

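The zoom confirms that the silver shocks are the left one at crop (257,277) and the right one at (382,275). The motor block is at (511,277) with its shaft pointing left. I'll square up the tool yaw and fly to the rear wheel.

Units first: shifts go in shares of 50 mm and turns go in shares of pi rad. So -0.115 rad / 3.1416 = -0.0366.

```bash
echo '[[[0,0,0],[0,0,-0.0366]],[[0,0,0],[0,0,-0.0366]],[[0,0,0],[0,0,-0.0366]],[[0,0,0],[0,0,-0.0363]]]' | python3 -m inch 1.0 20
echo '[[[-0.39,-0.76,0.08],[0,0,0]],[[-0.39,-0.76,0.08],[0,0,0]],[[-0.39,-0.76,0.08],[0,0,0]],[[-0.39,-0.76,0.08],[0,0,0]],[[-0.39,-0.76,0.08],[0,0,0]],[[-0.39,-0.76,0.08],[0,0,0]],[[-0.39,-0.76,0.08],[0,0,0]],[[-0.39,-0.76,0.08],[0,0,0]],[[-0.39,-0.76,0.08],[0,0,0]],[[-0.39,-0.76,0.08],[0,0,0]],[[-0.39,-0.76,0.08],[0,0,0]],[[-0.39,-0.76,0.08],[0,0,0]],[[-0.39,-0.76,0.08],[0,0,0]],[[-0.39,-0.76,0.08],[0,0,0]],[[-0.39,-0.76,0.08],[0,0,0]],[[-0.39,-0.76,0.08],[0,0,0]],[[-0.39,-0.76,0.08],[0,0,0]],[[-0.39,-0.76,0.08],[0,0,0]],[[0,0,0],[0,0,0]],[[0,0,0],[0,0,0]]]' | python3 -m inch
cat >> h.py <<'E'
def white(s,z,lo=150):
    "white rim blobs in image, cast on z"
    h=cv2.cvtColor(s["img"],cv2.COLOR_BGR2HSV); m=((h[...,1]<60)&(h[...,2]>lo)).astype(np.uint8)
    m=cv2.morphologyEx(m,cv2.MORPH_CLOSE,np.ones((9,9)))
    cs,_=cv2.findContours(m,cv2.RETR_EXTERNAL,cv2.CHAIN_APPROX_NONE)
    for c in cs:
        if cv2.contourArea(c)>300:
            w=np.array([cast(s,p,z)[:2] for p in c[:,0]],np.float32)*1000
            print("white",c[:,0].mean(0).round(),np.round(cv2.minEnclosingCircle(w)[0],1),np.round(cv2.minAreaRect(w),1) if 0 else cv2.minAreaRect(w))
def st():
    q=r.get_state(); print("tcp",q["tcp_pos"].round(4),"x dir",round(float(np.arctan2(q["tool_rot"][1,0],q["tool_rot"][0,0])),4),"w",round(q["gripper_width"],3),"t",round(q["time"],2))
    return q
E
python3 - <<'E'
from h import *
st(); s=r.snapshot("wrist"); cv2.imwrite("pics/w1.png",s["img"]); white(s,.030); print(proj(s,r.get_state()["tcp_pos"]))
for b in blobs(s,.016,500): print(*b)
E
```

```text
time: 0.6
tcp_pos: [0.243, 0.4933, 0.2386]
tool_rot: [[-1.0, -0.006, -0.0], [-0.006, 1.0, -0.0], [0.0, -0.0, -1.0]]
force: [0.2, -0.0, -0.6]
gripper_width: 0.998
gripper_force: 0.0
time: 2.6
tcp_pos: [0.5947, -0.1907, 0.166]
tool_rot: [[-1.0, -0.0, -0.001], [-0.0, 1.0, 0.001], [0.001, 0.001, -1.0]]
force: [-0.1, -0.1, 0.1]
gripper_width: 1.0
gripper_force: 0.0
tcp [ 0.5947 -0.1907  0.166 ] x dir -3.1415 w 1.0 t 2.6
white [182. 247.] [ 649.4 -325.1] ((648.2742919921875, -325.9344482421875), (23.244680404663086, 31.75844383239746), 43.43802261352539)
white [311. 198.] [ 597.3 -192.5] ((597.2984619140625, -192.26991271972656), (44.2789192199707, 44.01493835449219), 0.023906610906124115)
white [495. 196.] [604.2 -13.9] ((605.7005615234375, -8.520381927490234), (57.54789352416992, 148.5968475341797), 85.36907958984375)
white [542.  26.] [449.    5.5] ((443.65557861328125, 3.6809310913085938), (29.754962921142578, 53.74470138549805), 16.76097869873047)
white [395.  23.] [ 446.1 -120.6] ((444.2418212890625, -120.2583999633789), (36.794342041015625, 60.778141021728516), 0.021212436258792877)
white [122.  39.] [ 443.7 -343. ] ((466.47796630859375, -343.4877624511719), (81.10122680664062, 127.99954223632812), 0.021244408562779427)
[313.4354249  258.21340148]
[316. 339.] [ 786.9 -185.2  322.    60.6] 1.571
[311. 195.] [ 598.3 -192.1   68.2   65.7] 2.651
[330. 300.] [ 697.  -181.9  831.9  346.7] 1.571
[539.  30.] [442.6  11.1  74.5  31.9] 1.857
[392.  24.] [ 442.8 -119.2   70.5   43.6] 1.571
[138.  41.] [ 464.6 -348.3  142.2   86.9] 1.571
```

View pics/w1.png

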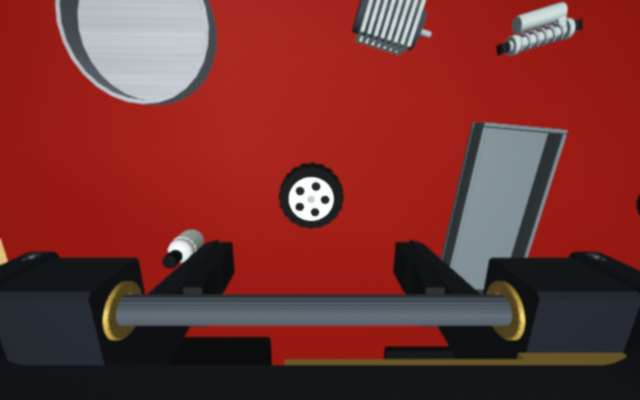

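The wheel is centred near (311,196), about 3 mm off the tool axis. Down, grip, lift, then to the tray.

Converted, 0.04 m is 0.8, 0.009 m is 0.18.

```bash
echo '[[[-0.054,-0.03,0.72],[0,0,0]],[[0,0,0.8],[0,0,0]],[[0,0,0.8],[0,0,0]],[[0,0,0.6],[0,0,0]],[[0,0,0.18],[0,0,0]],[[0,0,0],[0,0,0]],[[0,0,0],[0,0,0]]]' | python3 -m inch | head -2
echo '[[[0,0,0],[0,0,0]],[[0,0,0],[0,0,0]],[[0,0,0],[0,0,0]],[[0,0,0],[0,0,0]],[[0,0,0],[0,0,0]],[[0,0,0],[0,0,0]],[[0,0,0],[0,0,0]]]' | python3 -m inch 0.5 25
echo '[[[0,0,-0.6],[0,0,0]],[[0,0,-0.8],[0,0,0]],[[0,0,-0.8],[0,0,0]],[[0,0,0],[0,0,0]]]' | python3 -m inch
```

```text
time: 3.35
tcp_pos: [0.5984, -0.1917, 0.0136]
time: 4.05
tcp_pos: [0.5978, -0.1919, 0.0125]
tool_rot: [[-1.0, -0.001, 0.001], [-0.001, 1.0, -0.001], [-0.001, -0.001, -1.0]]
force: [-0.8, 0.5, 5.7]
gripper_width: 0.721
gripper_force: 25.0
time: 4.45
tcp_pos: [0.5995, -0.1927, 0.1272]
tool_rot: [[-1.0, -0.001, 0.009], [-0.001, 1.0, -0.005], [-0.009, -0.005, -1.0]]
force: [0.6, -0.6, 0.2]
gripper_width: 0.721
gripper_force: 25.0
```

Converted, 0.0447 m is 0.894, 0.0126 m is 0.252.

```bash
echo '[[[0.252,0.894,0],[0,0,0]],[[0.252,0.894,0],[0,0,0]],[[0.252,0.894,0],[0,0,0]],[[0.252,0.894,0],[0,0,0]],[[0.252,0.894,0],[0,0,0]],[[0.252,0.894,0],[0,0,0]],[[0.252,0.894,0],[0,0,0]],[[0.252,0.894,0],[0,0,0]],[[0.252,0.894,0],[0,0,0]],[[0.252,0.894,0],[0,0,0]],[[0.252,0.894,0],[0,0,0]],[[0.252,0.894,0],[0,0,0]],[[0,0,0],[0,0,0]],[[0,0,0],[0,0,0]]]' | python3 -m inch
python3 - <<'E'
from h import *
st(); s=r.snapshot("wrist"); cv2.imwrite("pics/w2.png",s["img"])
E
```

```text
time: 5.85
tcp_pos: [0.445, 0.3449, 0.1208]
tool_rot: [[-1.0, -0.003, -0.001], [-0.003, 1.0, -0.001], [0.001, -0.001, -1.0]]
force: [0.1, 0.1, -0.4]
gripper_width: 0.719
gripper_force: 25.0
tcp [0.445  0.3449 0.1208] x dir -3.1384 w 0.719 t 5.85
```

View pics/w2.png

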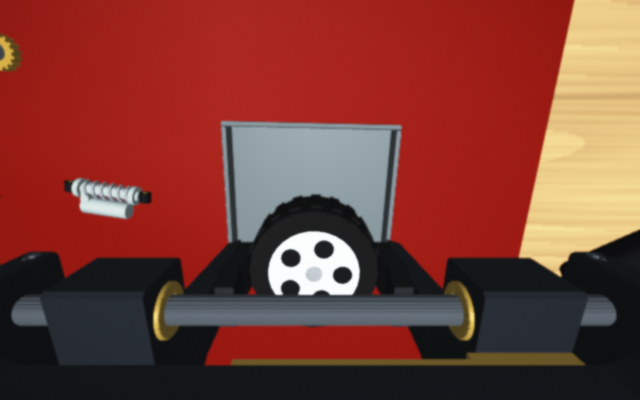

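The wheel is held level, and the tray rim spans columns 222–401, centred on the tool (column 312). Lowering and releasing.

Converted, 0.035 m is 0.7, 0.02 m is 0.4.

```bash
echo '[[[0,0,0.7],[0,0,0]],[[0,0,0.7],[0,0,0]],[[0,0,0.4],[0,0,0]],[[0,0,0.16],[0,0,0]],[[0,0,0.1],[0,0,0]],[[0,0,0],[0,0,0]],[[0,0,0],[0,0,0]]]' | python3 -m inch
echo '[[[0,0,0],[0,0,0]],[[0,0,0],[0,0,0]],[[0,0,0],[0,0,0]],[[0,0,0],[0,0,0]],[[0,0,-0.2],[0,0,0]],[[0,0,-0.6],[0,0,0]],[[0,0,-0.8],[0,0,0]],[[0,0,-1],[0,0,0]],[[0,0,-0.6],[0,0,0]],[[0,0,0],[0,0,0]],[[0,0,0],[0,0,0]]]' | python3 -m inch 1.0
python3 - <<'E'
from h import *
st(); s=r.snapshot("wrist"); white(s,.034,180)
E
```

```text
time: 6.6
tcp_pos: [0.4463, 0.3445, 0.0197]
tool_rot: [[-1.0, -0.001, 0.002], [-0.001, 1.0, 0.001], [-0.002, 0.001, -1.0]]
force: [-0.6, 0.1, -1.8]
gripper_width: 0.719
gripper_force: 25.0
time: 7.7
tcp_pos: [0.4456, 0.3444, 0.1792]
tool_rot: [[-1.0, -0.001, 0.001], [-0.001, 1.0, 0.0], [-0.001, 0.0, -1.0]]
force: [-0.9, 0.1, 0.0]
gripper_width: 0.999
gripper_force: 0.0
tcp [0.4456 0.3444 0.1792] x dir -3.1403 w 0.999 t 7.7
white [314. 194.] [445.7 345.4] ((445.4916687011719, 345.7451171875), (43.19367980957031, 43.127593994140625), 0.09848669916391373)
white [140. 184.] [432.  170.4] ((436.8248291015625, 169.13914489746094), (47.87234878540039, 25.02936553955078), 80.9471435546875)
white [ 15. 183.] [435.9  40.7] ((433.6261901855469, 40.4723014831543), (23.203868865966797, 39.601009368896484), 12.631868362426758)
```

Converted, -0.026 m is -0.52, -0.025 m is -0.5.

```bash
echo '[[[-0.52,-0.5,0],[0,0,0]],[[-0.52,-0.5,0],[0,0,0]],[[-0.52,-0.5,0],[0,0,0]],[[-0.52,-0.5,0],[0,0,0]],[[-0.52,-0.5,0],[0,0,0]],[[-0.52,-0.5,0],[0,0,0]],[[0,0,0],[0,0,0]],[[0,0,0],[0,0,0]],[[0,0,0],[0,0,0]]]' | python3 -m inch | head -1
python3 - <<'E'
from h import *
st(); s=r.snapshot("wrist"); white(s,.021,180)
E
```

```text
time: 8.65
tcp [0.601  0.1954 0.1779] x dir -3.1395 w 1.002 t 8.65
white [310. 195.] [604.8 192.1] ((604.8717651367188, 191.93865966796875), (35.147315979003906, 35.302913665771484), 0.15281420946121216)
white [486.  20.] [440.3 352.2] ((444.1582946777344, 352.7753601074219), (39.5428581237793, 45.600093841552734), 0.11675578355789185)
white [271.  23.] [438.4 159.5] ((443.9798278808594, 158.58248901367188), (53.25284957885742, 28.705400466918945), 77.75698852539062)
white [124.  23.] [446.9  22.8] ((441.0166015625, 21.164043426513672), (27.23082733154297, 53.55693054199219), 15.580646514892578)
```

Converted, 0.045 m is 0.9, -0.0033 m is -0.066.

```bash
echo '[[[-0.072,-0.066,0.8],[0,0,0]],[[0,0,0.9],[0,0,0]],[[0,0,0.9],[0,0,0]],[[0,0,0.6],[0,0,0]],[[0,0,0.2],[0,0,0]],[[0,0,0],[0,0,0]],[[0,0,0],[0,0,0]]]' | python3 -m inch | head -2
echo '[[[0,0,0],[0,0,0]],[[0,0,0],[0,0,0]],[[0,0,0],[0,0,0]],[[0,0,0],[0,0,0]],[[0,0,0],[0,0,0]],[[0,0,0],[0,0,0]],[[0,0,0],[0,0,0]]]' | python3 -m inch 0.4 20
echo '[[[0,0,-0.6],[0,0,0]],[[0,0,-0.9],[0,0,0]],[[0,0,-0.9],[0,0,0]],[[0,0,0],[0,0,0]]]' | python3 -m inch | head -2
echo '[[[0.53,0.51,0],[0,0,0]],[[0.53,0.51,0],[0,0,0]],[[0.53,0.51,0],[0,0,0]],[[0.53,0.51,0],[0,0,0]],[[0.53,0.51,0],[0,0,0]],[[0.53,0.51,0],[0,0,0]],[[0,0,0],[0,0,0]],[[0,0,0],[0,0,0]],[[0,0,0],[0,0,0]]]' | python3 -m inch
```

```text
time: 9.4
tcp_pos: [0.6062, 0.1919, 0.0105]
time: 10.1
tcp_pos: [0.6056, 0.1914, 0.0089]
tool_rot: [[-1.0, -0.001, 0.0], [-0.001, 1.0, 0.0], [-0.0, 0.0, -1.0]]
force: [-0.4, -0.9, 2.5]
gripper_width: 0.582
gripper_force: 20.0
time: 10.5
tcp_pos: [0.6079, 0.1918, 0.135]
time: 11.4
tcp_pos: [0.447, 0.3436, 0.1283]
tool_rot: [[-1.0, -0.0, -0.0], [-0.0, 1.0, -0.0], [0.0, -0.0, -1.0]]
force: [-0.6, -0.2, -0.4]
gripper_width: 0.588
gripper_force: 20.0
```

Converted, 0.03 m is 0.6, 0.014 m is 0.28.

```bash
echo '[[[0.024,0.032,0.6],[0,0,0]],[[0,0,0.6],[0,0,0]],[[0,0,0.28],[0,0,0]],[[0,0,0.12],[0,0,0]],[[0,0,0.02],[0,0,0]],[[0,0,0],[0,0,0]],[[0,0,0],[0,0,0]]]' | python3 -m inch
```

```text
time: 12.1
tcp_pos: [0.4457, 0.3458, 0.0486]
tool_rot: [[-1.0, -0.001, 0.002], [-0.001, 1.0, 0.001], [-0.002, 0.001, -1.0]]
force: [-0.1, -0.2, -0.4]
gripper_width: 0.584
gripper_force: 20.0
```

Converted, 0.002 m is 0.04.

```bash
echo '[[[0,0,0.04],[0,0,0]],[[0,0,0],[0,0,0]],[[0,0,0],[0,0,0]]]' | python3 -m inch | sed -n '2p;4p'
echo '[[[0,0,0],[0,0,0]],[[0,0,0],[0,0,0]],[[0,0,0],[0,0,0]],[[0,0,0],[0,0,0]],[[0,0,-0.2],[0,0,0]],[[0,0,-0.6],[0,0,0]],[[0,0,-0.8],[0,0,0]],[[0,0,-1],[0,0,0]],[[0,0,0],[0,0,0]],[[0,0,0],[0,0,0]]]' | python3 -m inch 1.0
python3 - <<'E'
from h import *
st(); s=r.snapshot("wrist"); cv2.imwrite("pics/w3.png",s["img"]);white(s,.057,180)
E
```

```text
tcp_pos: [0.4452, 0.3459, 0.0459]
force: [0.4, -0.2, -1.6]
time: 13.4
tcp_pos: [0.4452, 0.3459, 0.177]
tool_rot: [[-1.0, -0.001, 0.002], [-0.001, 1.0, 0.001], [-0.002, 0.001, -1.0]]
force: [-0.9, -0.0, -0.5]
gripper_width: 1.002
gripper_force: 0.0
tcp [0.4452 0.3459 0.177 ] x dir -3.1403 w 1.002 t 13.4
white [313. 199.] [444.4 346.7] ((444.3999938964844, 346.81805419921875), (35.03144454956055, 34.911861419677734), 0.08953029662370682)
white [137. 185.] [426.9 184.9] ((431.9472351074219, 183.7677001953125), (44.75657272338867, 23.27385139465332), 82.41806030273438)
white [ 12. 183.] [429.4  66.1] ((428.2411193847656, 66.63536071777344), (21.234928131103516, 33.68448257446289), 13.953770637512207)
```

View pics/w3.png

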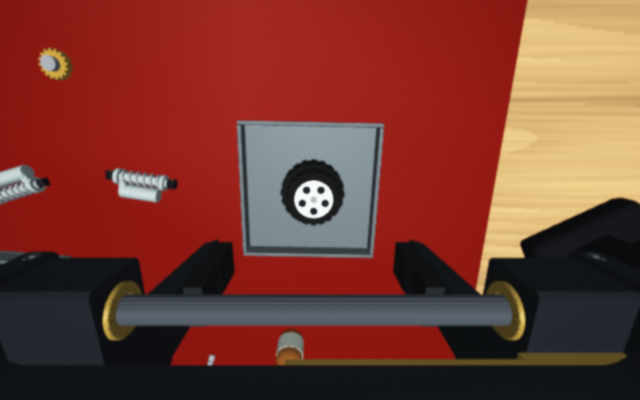

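The front wheel sits concentrically on the rear one in the tray (313,195). Next is the left shock, with a quarter turn on the way.

Converted, -0.0467 m is -0.934, 0.001 m is 0.02, 0.1415 rad / 3.1416 = 0.045.

```bash
echo '[[[0.02,-0.934,0],[0,0,0]],[[0.02,-0.934,0],[0,0,0]],[[0.02,-0.934,0],[0,0,0]],[[0.02,-0.934,0],[0,0,0]],[[0,0,0],[0,0,0.045]],[[0,0,0],[0,0,0.045]],[[0,0,0],[0,0,0.045]],[[0,0,0],[0,0,0.045]],[[0,0,0],[0,0,0.045]],[[0,0,0],[0,0,0.045]],[[0,0,0],[0,0,0.045]],[[0,0,0],[0,0,0.045]],[[0,0,0],[0,0,0.045]],[[0,0,0],[0,0,0.045]],[[0,0,0],[0,0,0.045]],[[0,0,0],[0,0,0.045]],[[0,0,0],[0,0,0]],[[0,0,0],[0,0,0]]]' | python3 -m inch 0.8 | head -2
python3 - <<'E'
from h import *
st(); s=r.snapshot("wrist"); cv2.imwrite("pics/w4.png",s["img"])
for b in blobs(s,.0085,500): print(*b)
E
```

```text
time: 15.25
tcp_pos: [0.441, 0.1589, 0.1749]
tcp [0.441  0.1589 0.1749] x dir 1.4485 w 0.799 t 15.25
[310. 345.] [413.9 -46.3 313.3  64.2] 3.021
[313. 189.] [442.6 157.6  73.2  33.1] 1.414
[589. 123.] [729.  196.4 128.1  24.1] 2.779
[521.   6.] [652.7 307.3  45.1  12.9] 3.019
[298.  40.] [446.4 307.3 153.8  79.1] 3.121
[271. 270.] [440.5 100.9 880.  475.6] 3.021
```

View pics/w4.png

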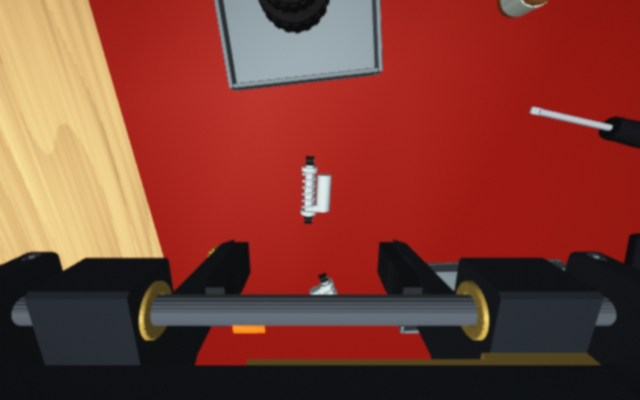

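The shock is upright in the view at (313,190), with its eyelets at (310,160) and (308,220). The neighbours clear the fingers.

Converted, 0.045 m is 0.9, 0.033 m is 0.66, 0.034 rad / 3.1416 = 0.0108.

```bash
echo '[[[-0.022,0.036,0.7],[0,0,0.0108]],[[0,0,0.9],[0,0,0]],[[0,0,0.9],[0,0,0]],[[0,0,0.66],[0,0,0]],[[0,0,0.2],[0,0,0]],[[0,0,0],[0,0,0]],[[0,0,0],[0,0,0]]]' | python3 -m inch | head -2
echo '[[[0,0,0],[0,0,0]],[[0,0,0],[0,0,0]],[[0,0,0],[0,0,0]],[[0,0,0],[0,0,0]],[[0,0,0],[0,0,0]],[[0,0,0],[0,0,0]],[[0,0,0],[0,0,0]],[[0,0,0],[0,0,0]]]' | python3 -m inch 0.1 15
echo '[[[0,0,-0.4],[0,0,0]],[[0,0,-0.9],[0,0,0]],[[0,0,-0.9],[0,0,0]],[[0,0,-0.2],[0,0,0]],[[0,0,0],[0,0,0]]]' | python3 -m inch
python3 - <<'E'
from h import *
s=r.snapshot("top")
b=[b for b in blobs(s,0.012,1000,9000)]
for q in b: print(*q)
E
```

```text
time: 16.0
tcp_pos: [0.4438, 0.1578, 0.0089]
time: 16.8
tcp_pos: [0.4431, 0.1577, 0.0079]
tool_rot: [[0.159, 0.987, 0.0], [0.987, -0.159, 0.0], [0.0, 0.0, -1.0]]
force: [-0.3, -0.5, 3.8]
gripper_width: 0.352
gripper_force: 15.0
time: 17.3
tcp_pos: [0.4435, 0.1577, 0.1287]
tool_rot: [[0.159, 0.987, 0.003], [0.987, -0.159, 0.0], [0.001, 0.003, -1.0]]
force: [0.4, 1.1, -2.5]
gripper_width: 0.354
gripper_force: 15.0
[450. 223.] [ 441.1 -348.3  140.6  134.2] 1.559
[317. 157.] [623.2   5.8 200.3  87.6] 3.055
```

Converted, 0.0409 m is 0.818, -0.0197 m is -0.394, -0.1495 rad / 3.1416 = -0.0476.

```bash
echo '[[[-0.394,0.818,-0.1],[0,0,0]],[[-0.394,0.818,-0.1],[0,0,0]],[[-0.394,0.818,-0.1],[0,0,0]],[[-0.394,0.818,-0.1],[0,0,0]],[[-0.394,0.818,-0.1],[0,0,0]],[[-0.394,0.818,-0.1],[0,0,0]],[[0,0,0],[0,0,-0.0476]],[[0,0,0],[0,0,-0.0476]],[[0,0,0],[0,0,-0.0476]],[[0,0,0],[0,0,-0.0476]],[[0,0,0],[0,0,-0.0476]],[[0,0,0],[0,0,-0.0476]],[[0,0,0],[0,0,-0.0476]],[[0,0,0],[0,0,-0.0476]],[[0,0,0],[0,0,-0.0476]],[[0,0,0],[0,0,-0.0476]],[[0,0,0],[0,0,-0.0476]],[[0,0,0],[0,0,0]],[[0,0,0],[0,0,0]]]' | python3 -m inch | head -2
python3 - <<'E'
from h import *
st(); s=r.snapshot("wrist"); cv2.imwrite("pics/w5.png",s["img"])
for b in blobs(s,.012,500): print(*b)
E
```

```text
time: 19.25
tcp_pos: [0.6661, 0.0019, 0.1558]
tcp [0.6661 0.0019 0.1558] x dir 3.0512 w 0.35 t 19.25
[627. 150.] [652.1 308.5  38.4  30. ] 0.208
[332. 276.] [729.2   4.2 813.1 409.5] 1.481
```

View pics/w5.png

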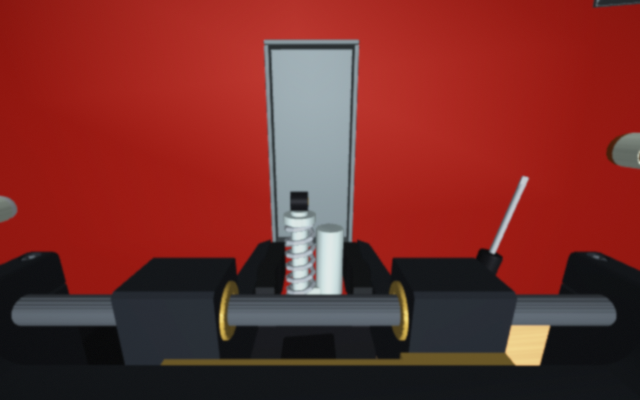

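```bash
python3 - <<'E'
from h import *
s=r.snapshot("wrist"); h=cv2.cvtColor(s["img"],cv2.COLOR_BGR2HSV)
red=((h[...,0]<8)|(h[...,0]>172))&(h[...,1]>120)
L=[];R=[]
for v in range(55,180,5):
    c=np.where(~red[v,230:400])[0]+230; L.append(cast(s,(c[0]-.5,v),.024)[:2]); R.append(cast(s,(c[-1]+.5,v),.024)[:2])
L=np.array(L);R=np.array(R)
for P in(L,R):
    a,b=np.polyfit(P[:,0],P[:,1],1); print("y=",a,"x+",b,"at .667",a*.667+b,"at .579",a*.579+b)
for u in(290,312,335):
    v=np.where(~red[:100,u])[0][0]; print(cast(s,(u,v-.5),.024))
E
```

```text
y= -0.08991874846626298 x+ 0.019459872460871077 at .667 -0.040515932766126334 at .579 -0.03260308290109519
y= -0.08650906095882623 x+ 0.0996667134146672 at .667 0.0419651697551301 at .579 0.049577967119506815
[ 0.52550777 -0.00468244  0.024     ]
[0.52718423 0.01393267 0.024     ]
[0.52893673 0.03339213 0.024     ]
```

Converted, 0.045 m is 0.9, -0.0012 m is -0.024.

```bash
echo '[[[0,-0.024,0.8],[0,0,0]],[[0,0,0.9],[0,0,0]],[[0,0,0.6],[0,0,0]],[[0,0,0],[0,0,0]],[[0,0,0],[0,0,0]]]' | python3 -m inch | head -2
python3 - <<'E'
from h import *
st()
E
```

```text
time: 19.85
tcp_pos: [0.6668, 0.0006, 0.0434]
tcp [6.668e-01 6.000e-04 4.340e-02] x dir 3.0542 w 0.353 t 19.85
```

Aligned within 1 mm. Easing in.

Converted, 0.012 m is 0.24, 0.004 m is 0.08.

```bash
echo '[[[0,0,0.24],[0,0,0]],[[0,0,0.24],[0,0,0]],[[0,0,0.08],[0,0,0]],[[0,0,0],[0,0,0]],[[0,0,0],[0,0,0]]]' | python3 -m inch
echo '[[[0,0,0],[0,0,0]],[[0,0,0],[0,0,0]],[[0,0,0],[0,0,0]],[[0,0,0],[0,0,0]]]' | python3 -m inch 0.41
```

```text
time: 20.35
tcp_pos: [0.6665, 0.0006, 0.015]
tool_rot: [[-0.996, 0.086, 0.0], [0.086, 0.996, -0.0], [-0.0, -0.0, -1.0]]
force: [0.4, 1.5, -0.8]
gripper_width: 0.35
gripper_force: 15.0
time: 20.75
tcp_pos: [0.6664, 0.0007, 0.0149]
tool_rot: [[-0.996, 0.086, 0.0], [0.086, 0.996, -0.0], [-0.0, -0.0, -1.0]]
force: [0.1, -1.1, -0.0]
gripper_width: 0.411
gripper_force: 0.0
```

Converted, -0.05 m is -1, -0.04 m is -0.8.

```bash
echo '[[[0,0,-0.4],[0,0,0]],[[0,0,-0.8],[0,0,0]],[[0,0,-1],[0,0,0]],[[0,0,-1],[0,0,0]]]' | python3 -m inch | head -2
echo '[[[0.908,0,0],[0,0,0]],[[0.908,0,0],[0,0,0]],[[0.908,0,0],[0,0,0]],[[0.908,0,0],[0,0,0]],[[0.908,0,0],[0,0,0]],[[0,0,0],[0,0,0.0467]],[[0,0,0],[0,0,0.0467]],[[0,0,0],[0,0,0.0467]],[[0,0,0],[0,0,0.0467]],[[0,0,0],[0,0,0.0467]],[[0,0,0],[0,0,0.0467]],[[0,0,0],[0,0,0.0467]],[[0,0,0],[0,0,0.0467]],[[0,0,0],[0,0,0]],[[0,0,0],[0,0,0]]]' | python3 -m inch 0.8 | head -2
python3 - <<'E'
from h import *
st(); s=r.snapshot("wrist"); cv2.imwrite("pics/w6.png",s["img"])
for b in blobs(s,.0085,500): print(*b)
E
```

```text
time: 21.15
tcp_pos: [0.666, 0.0007, 0.1765]
time: 22.65
tcp_pos: [0.4402, 0.0202, 0.1749]
tcp [0.4402 0.0202 0.1749] x dir 1.8849 w 0.798 t 22.65
[311. 345.] [ 503.1 -176.8  313.2   64.1] 0.314
[314. 192.] [440.6  16.8  72.3  32.5] 1.875
[222. 177.] [341.1   0.   73.9  32. ] 3.033
[220.  88.] [320.7  89.9  29.6  28.2] 0.13
[619.  97.] [703.  205.7  73.3   8.4] 2.819
[255. 256.] [466.4 -32.1 879.9 474.8] 0.314
```

View pics/w6.png

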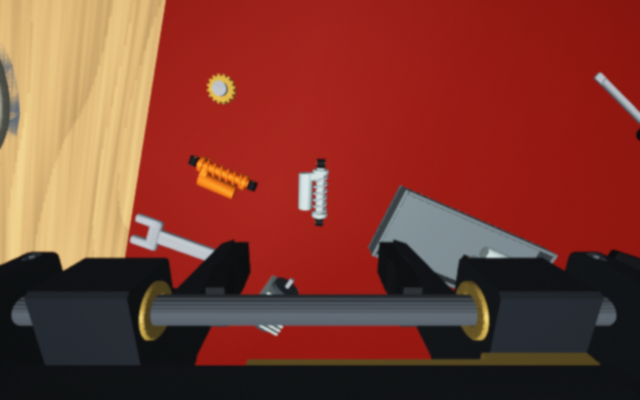

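Shock b is upright in the view at (314,192). The orange decoy at (222,177) is close on the left, so I'll narrow the opening before descending.

Converted, 0.04 m is 0.8, -0.0033 m is -0.066, 0.02 rad / 3.1416 = 0.0064.

```bash
echo '[[[-0.066,-0.012,0.7],[0,0,0.0064]],[[0,0,0.8],[0,0,0]],[[0,0,0.8],[0,0,0]],[[0,0,0.8],[0,0,0]],[[0,0,0.24],[0,0,0]],[[0,0,0.04],[0,0,0]],[[0,0,0],[0,0,0]]]' | python3 -m inch 0.6 | head -2
echo '[[[0,0,0],[0,0,0]],[[0,0,0],[0,0,0]],[[0,0,0],[0,0,0]],[[0,0,0],[0,0,0]],[[0,0,0],[0,0,0]],[[0,0,0],[0,0,0]]]' | python3 -m inch 0.1 15
echo '[[[0,0,-0.4],[0,0,0]],[[0,0,-0.9],[0,0,0]],[[0,0,-0.9],[0,0,0]],[[0,0,-0.6],[0,0,0]],[[0,0,0],[0,0,0]]]' | python3 -m inch
python3 - <<'E'
from h import *
st()
E
```

```text
time: 23.4
tcp_pos: [0.4409, 0.0169, 0.006]
time: 24.0
tcp_pos: [0.441, 0.0169, 0.0064]
tool_rot: [[-0.286, 0.958, 0.001], [0.958, 0.286, -0.0], [-0.001, 0.001, -1.0]]
force: [-0.7, 0.8, 7.6]
gripper_width: 0.354
gripper_force: 15.0
time: 24.5
tcp_pos: [0.4421, 0.0167, 0.1493]
tool_rot: [[-0.286, 0.958, 0.007], [0.958, 0.286, -0.002], [-0.004, 0.007, -1.0]]
force: [1.3, 0.3, -1.0]
gripper_width: 0.354
gripper_force: 15.0
tcp [0.4421 0.0167 0.1493] x dir 1.8612 w 0.354 t 24.5
```

Converted, 0.0429 m is 0.858, -0.0157 m is -0.314, -0.149 rad / 3.1416 = -0.0474.

```bash
echo '[[[-0.314,0.858,0],[0,0,0]],[[-0.314,0.858,0],[0,0,0]],[[-0.314,0.858,0],[0,0,0]],[[0,0,0],[0,0,-0.0474]],[[0,0,0],[0,0,-0.0474]],[[0,0,0],[0,0,-0.0474]],[[0,0,0],[0,0,-0.0474]],[[0,0,0],[0,0,-0.0474]],[[0,0,0],[0,0,-0.0474]],[[0,0,0],[0,0,-0.0474]],[[0,0,0],[0,0,-0.0474]],[[0,0,0],[0,0,0]],[[0,0,0],[0,0,0]],[[0,0,0],[0,0,0]]]' | python3 -m inch|head -2
python3 - <<'E'
from h import *
st(); s=r.snapshot("top"); cv2.imwrite("pics/t2.png",cv2.resize(s["img"][100:220,240:400],None,fx=4,fy=4,interpolation=cv2.INTER_CUBIC))
s=r.snapshot("scene"); cv2.imwrite("pics/s2.png",cv2.resize(s["img"][140:300,280:460],None,fx=4,fy=3.5))
E
```

```text
time: 25.9
tcp_pos: [0.5773, 0.0086, 0.1453]
tcp [0.5773 0.0086 0.1453] x dir 3.0499 w 0.359 t 25.9
```

View pics/s2.png

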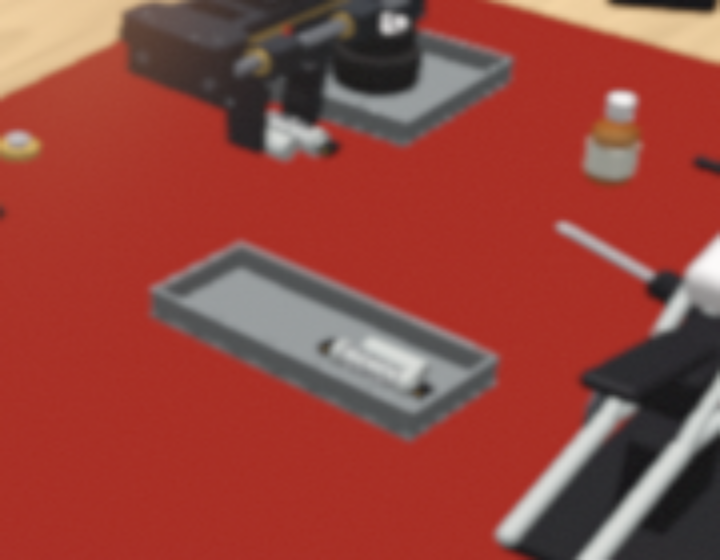

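Shock a lies flat in the far half of the tray, at crop (375,362), and the near half is free.

Converted, 0.045 m is 0.9, 0.04 m is 0.8, -0.0035 rad / 3.1416 = -0.0011.

```bash
echo '[[[-0.02,0,0.8],[0,0,-0.0011]],[[0,0,0.9],[0,0,0]],[[0,0,0.32],[0,0,0]],[[0,0,0],[0,0,0]],[[0,0,0],[0,0,0]]]' | python3 -m inch | head -3
echo '[[[0,0,0.24],[0,0,0]],[[0,0,0.24],[0,0,0]],[[0,0,0.1],[0,0,0]],[[0,0,0],[0,0,0]],[[0,0,0],[0,0,0]]]' | python3 -m inch
echo '[[[0,0,0],[0,0,0]],[[0,0,0],[0,0,0]],[[0,0,0],[0,0,0]],[[0,0,0],[0,0,0]]]' | python3 -m inch 0.41
```

```text
time: 26.5
tcp_pos: [0.5789, 0.0084, 0.0454]
tool_rot: [[-0.996, 0.086, 0.001], [0.086, 0.996, -0.0], [-0.001, -0.0, -1.0]]
time: 27.0
tcp_pos: [0.5785, 0.0085, 0.0158]
tool_rot: [[-0.996, 0.085, 0.0], [0.085, 0.996, -0.0], [-0.0, -0.0, -1.0]]
force: [-0.7, 0.0, -0.9]
gripper_width: 0.355
gripper_force: 15.0
time: 27.4
tcp_pos: [0.5785, 0.0085, 0.0159]
tool_rot: [[-0.996, 0.085, 0.0], [0.085, 0.996, -0.0], [-0.0, -0.0, -1.0]]
force: [-0.3, -0.2, 0.3]
gripper_width: 0.41
gripper_force: 0.0
```

Converted, -0.05 m is -1, -0.04 m is -0.8.

```bash
echo '[[[0,0,-0.4],[0,0,0]],[[0,0,-0.8],[0,0,0]],[[0,0,-1],[0,0,0]],[[0,0,-1],[0,0,0]]]' | python3 -m inch | head -2
echo '[[[0.636,-0.694,0],[0,0,0]],[[0.636,-0.694,0],[0,0,0]],[[0.636,-0.694,0],[0,0,0]],[[0.636,-0.694,0],[0,0,0]],[[0,0,0],[0,0,0.0466]],[[0,0,0],[0,0,0.0466]],[[0,0,0],[0,0,0.0466]],[[0,0,0],[0,0,0.0466]],[[0,0,0],[0,0,0.0466]],[[0,0,0],[0,0,0.0466]],[[0,0,0],[0,0,0.0466]],[[0,0,0],[0,0,0.0466]],[[0,0,0],[0,0,0.0466]],[[0,0,0],[0,0,0.0466]],[[0,0,0],[0,0,0.0466]],[[0,0,0],[0,0,0.0466]],[[0,0,0],[0,0,0]],[[0,0,0],[0,0,0]]]' | python3 -m inch 0.8 | head -2
python3 - <<'E'
from h import *
st(); s=r.snapshot("wrist"); cv2.imwrite("pics/w7.png",s["img"]); white(s,.037,120)
for b in blobs(s,.025,500): print(*b)
E
```

```text
time: 27.8
tcp_pos: [0.578, 0.0086, 0.1775]
time: 29.6
tcp_pos: [0.4398, -0.1189, 0.1758]
tcp [ 0.4398 -0.1189  0.1758] x dir 1.3048 w 0.799 t 29.6
white [363. 343.] [ 444.7 -323.4] ((451.2888488769531, -299.2098083496094), (60.156890869140625, 123.19593811035156), 74.73444366455078)
white [198. 194.] [334.5 -88.5] ((335.3373107910156, -87.50657653808594), (33.99491500854492, 116.48479461669922), 85.49673461914062)
white [313. 194.] [ 440.  -117.2] ((440.74859619140625, -115.47249603271484), (64.95684814453125, 37.45767593383789), 73.76799774169922)
white [480.  29.] [613.5  -5.1] ((613.8351440429688, -5.370807647705078), (62.268001556396484, 181.99473571777344), 84.79509735107422)
[262. 343.] [ 328.1 -288.4  137.    60.9] 2.875
[313. 195.] [ 439.6 -119.9   73.1   41.4] 1.287
[188. 101.] [347.4  -2.6  70.5  30.4] 3.045
[466.  31.] [618.3  -3.9 195.4  68.5] 3.055
[133.  15.] [328.5  79.4  29.6  24.1] 2.876
[274. 264.] [ 434.3 -170.8  835.6  450.8] 2.875
```

View pics/w7.png

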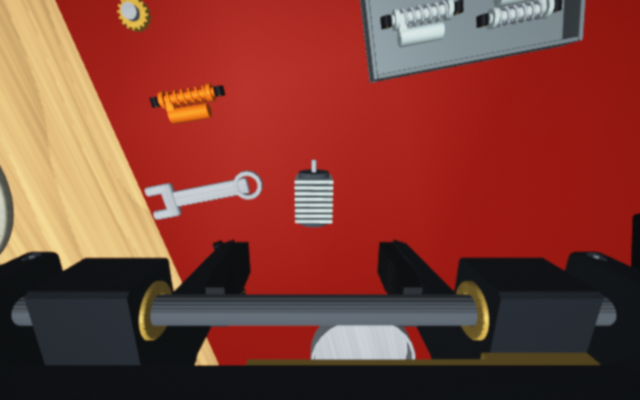

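The motor is square to the tool, its block spanning columns 295–333 and rows 178–224. Both shocks lie in the tray at upper right. The wrench ring at column 262 leaves room if I open only to 0.6.

```bash
python3 - <<'E'
from h import *
q=st(); s=r.snapshot("wrist"); p=cast(s,(313.7,201),.037); print(p, q["tool_rot"].T@(p-q["tcp_pos"]))
m=cv2.cvtColor(s["img"],cv2.COLOR_BGR2HSV)[170:235,280:350]
g=((m[...,1]<60)&(m[...,2]>90)).astype(np.uint8); ys,xs=np.where(g); print(xs.min()+280,xs.max()+280,ys.min()+170,ys.max()+170)
E
```

```text
tcp [ 0.4399 -0.1189  0.1758] x dir 1.3043 w 0.8 t 29.65
[ 0.43843536 -0.12388245  0.037     ] [-5.14343146e-03 -7.67551922e-05  1.38823900e-01]
295 332 170 225
```

Converted, 0.04 m is 0.8, -0.005 m is -0.1, 0.008 rad / 3.1416 = 0.0025.

```bash
echo '[[[-0.1,0,0.7],[0,0,0.0025]],[[0,0,0.8],[0,0,0]],[[0,0,0.8],[0,0,0]],[[0,0,0.7],[0,0,0]],[[0,0,0.26],[0,0,0]],[[0,0,0],[0,0,0]],[[0,0,0],[0,0,0]]]' | python3 -m inch 0.6 | head -2
echo '[[[0,0,0],[0,0,0]],[[0,0,0],[0,0,0]],[[0,0,0],[0,0,0]],[[0,0,0],[0,0,0]],[[0,0,0],[0,0,0]],[[0,0,0],[0,0,0]]]' | python3 -m inch 0.2 30
echo '[[[0,0,-0.4],[0,0,0]],[[0,0,-0.8],[0,0,0]],[[0,0,-0.8],[0,0,0]],[[0,0,-0.4],[0,0,0]],[[0,0,0],[0,0,0]]]' | python3 -m inch
python3 - <<'E'
from h import *
q=st(); print(q["tool_rot"].T@(np.array([.441,-.348,.06])-q["tcp_pos"]))
E
```

```text
time: 30.4
tcp_pos: [0.4388, -0.1239, 0.0132]
time: 31.0
tcp_pos: [0.439, -0.124, 0.0136]
tool_rot: [[0.274, 0.962, 0.002], [0.962, -0.274, -0.001], [-0.0, 0.002, -1.0]]
force: [-0.5, 0.5, 7.3]
gripper_width: 0.427
gripper_force: 30.0
time: 31.5
tcp_pos: [0.4394, -0.1242, 0.1352]
tool_rot: [[0.274, 0.962, 0.005], [0.962, -0.274, -0.003], [-0.001, 0.006, -1.0]]
force: [-0.4, 0.4, -2.5]
gripper_width: 0.43
gripper_force: 30.0
tcp [ 0.4394 -0.1242  0.1352] x dir 1.2931 w 0.43 t 31.5
[-0.21468302  0.06243249  0.07581444]
```

Units first: shifts go in shares of 50 mm and turns go in shares of pi rad. So -0.043 m is -0.86, 0.04 m is 0.8.

```bash
echo '[[[-0.86,0.25,0],[0,0,0]],[[-0.86,0.25,0],[0,0,0]],[[-0.86,0.25,0],[0,0,0]],[[-0.86,0.25,0],[0,0,0]],[[-0.86,0.25,0],[0,0,0]],[[0,0,0],[0,0,0]],[[0,0,0.8],[0,0,0]],[[0,0,0.8],[0,0,0]],[[0,0,0.4],[0,0,0]],[[0,0,0.2],[0,0,0]],[[0,0,0],[0,0,0]],[[0,0,0],[0,0,0]]]' | python3 -m inch
```

```text
time: 32.7
tcp_pos: [0.4399, -0.3477, 0.0233]
tool_rot: [[0.274, 0.962, 0.001], [0.962, -0.274, -0.001], [-0.0, 0.001, -1.0]]
force: [0.1, -0.1, -1.0]
gripper_width: 0.431
gripper_force: 30.0
```

Converted, 0.004 m is 0.08.

```bash
echo '[[[0,0,0.08],[0,0,0]],[[0,0,0],[0,0,0]],[[0,0,0],[0,0,0]]]' | python3 -m inch | sed -n '2p;4p'
echo '[[[0,0,0],[0,0,0]],[[0,0,0],[0,0,0]],[[0,0,0],[0,0,0]],[[0,0,-0.2],[0,0,0]],[[0,0,-0.6],[0,0,0]],[[0,0,-1],[0,0,0]],[[0,0,-1],[0,0,0]],[[0,0,-1],[0,0,0]],[[0.8,0,-0.2],[0,0,0]],[[0.8,0,-0.2],[0,0,0]],[[0.8,-0.4,0],[0,0,0]],[[0.8,-0.8,0],[0,0,0]],[[0.2,-0.9,0],[0,0,0]],[[0,-0.8,0],[0,0,0]],[[0,0,0],[0,0,0]],[[0,0,0],[0,0,0]]]' | python3 -m inch 0.7
python3 - <<'E'
from h import *
a=r.snapshot("scene")["img"]; b=r.snapshot("top")["img"]
cv2.imwrite("pics/fa.png",cv2.resize(a[130:330,130:480],(800,457),interpolation=cv2.INTER_CUBIC))
cv2.imwrite("pics/fb.png",cv2.resize(b[100:300,150:490],(800,470),interpolation=cv2.INTER_CUBIC))
E
```

```text
tcp_pos: [0.4398, -0.3478, 0.0192]
force: [0.7, 0.2, -1.9]
time: 34.6
tcp_pos: [0.35, -0.1502, 0.2298]
tool_rot: [[0.275, 0.961, 0.002], [0.961, -0.275, -0.001], [-0.001, 0.002, -1.0]]
force: [0.3, 0.0, 0.4]
gripper_width: 0.695
gripper_force: 0.0
```

View pics/fa.png

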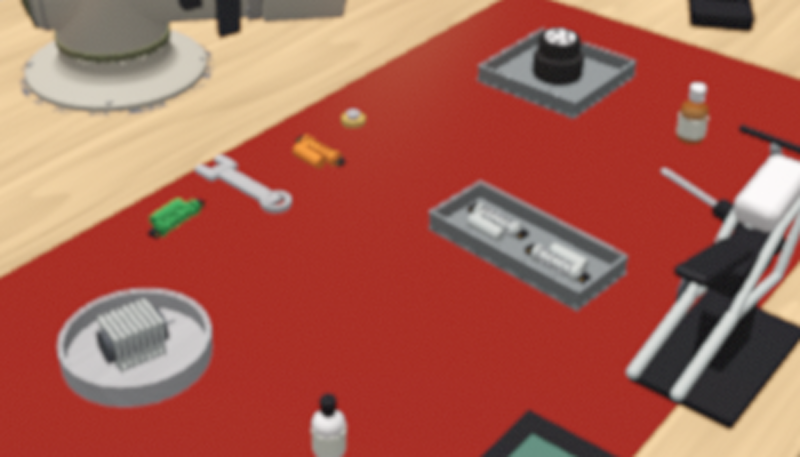

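View pics/fb.png

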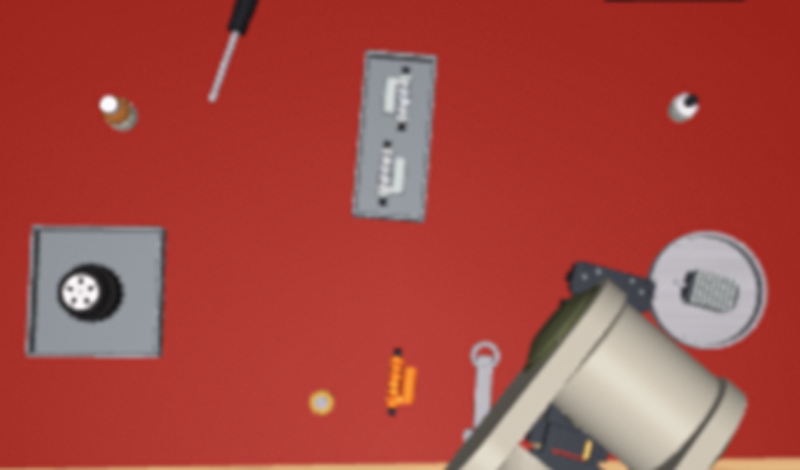

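Both views show the wheels stacked in the square tray, the shocks end to end in the long tray, the motor in the dish (crop 710,290), and both bottles standing. I'm handing in.

```bash
python3 -c "
from rig import r
print(r.sign_off())"
```

```text
the job is handed in; nothing more can be done
None
```

I put all five parts away in their trays, left both bottles standing, and handed the job in after about 35 s of the 112 s allowed; the sign-off returned no verdict.

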